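# Restock the biscuit keeper and slide its cover shut

## Robot

A 6-joint arm with a two-finger parallel gripper is mounted at the origin on the work surface. World frame = base frame: x ahead of the robot, y to its left, z up, the work surface at z = 0. Lengths are in mm, angles in rad, forces in N, time in s.
With the tool pointing down it reaches from about 275 to 750 mm from the base axis. Payload 10.2 kg.
Tool frame: the origin (TCP) lies at the very end of the fingers, on their centre line; the grasp point (between the pads) lies robot.grip_point_offset behind it (robot.grip_point_offset is the distance from the TCP to the grasp point, in mm); z points along the fingers, y is the line along which they close (so a half turn about z gives the same grasp; the last joint's range is limited). The gripper opens to 85 mm and grips with 20 to 120 N. Pads are 22 mm wide; open, the fingers measure 114 mm over their backs; the gripper's body (76 mm by 85 mm) begins 54 mm behind the grasp point. The pads swing forward as they close: fully open they stand 13 mm farther back than shut.
Start: joints at [0.89, 0.313, 1.498, -0, 1.331, -0.223], TCP at [232.05, 470.939, 231.294] pointing down, gripper open.
Joint ranges: [-2.94, 2.94], [-0.97, 2.17], [0.19, 2.56], [-1.23, 4.37], [0.02, 3.11], [-2.88, 2.88]. Speed limits (rad/s): [2.39, 2.39, 3.01, 3.14, 3.14, 3.14].

## Interface

Orientations are given as a unit quaternion [x, y, z, w].
In Python, from plant import robot gives the robot as it stands.
- The arm moves only by the shell command python3 -m pendant 'ROWS' [FORCE]. ROWS is text: rows parted by semicolons, each of 7 numbers parted by spaces: the finger opening in mm, from 0 to 85.4, then the shift along the tool's x, y, z in units of 25 mm (1.0 is 25 mm), then the turn, a rotation vector about the tool's x, y, z in units of 5 degrees (1.0 is 5 degrees). A call has exactly 5 rows; each row is the pose to reach, as a shift and turn from the pose commanded when the call began, along the tool's axes at that moment; what a row does not reach only later rows make up. A row lasts 1/8 s, in which the tool goes at most 62.5 mm and 10.7 degrees, less where a joint would pass 70% of its speed; a pose out of reach is approached as far as the arm can. A call with a gripper value outside its range is refused whole. The fingers move at their own pace and stop on an object; FORCE is the grip in N (left out, the last holds). Time passes only in rows, so rows that repeat a pose let the fingers close, or fill a call up. It gives the time, the measured TCP pose, the force and the opening at its end, in the units of the state.
- robot.get_obs(): the state, without advancing time (a new reading comes with each control period).
- robot.camera(name): name is "side" or "top" or "wrist"; returns the picture (400x640x3 uint8, red, green, blue); there is no depth.
- robot.camera_info(name): a dict with "fx", "fy", "cx", "cy" (pixels), "view" (4x4, takes a point from world to camera coordinates). Camera axes: x right, y down, z forward; pixel columns grow to the right and rows downward; lengths in mm; the calibration is good to about 2 mm. The wrist camera is an equidistant fisheye: a pixel r from the principal point sees the ray r / f radians off the axis. A picture is of the moment at which its call begins: read the wrist's pose just before it. camera_info takes no time and is no camera call; for the wrist camera it gives the pose at the moment of the call.
- robot.sign_off(): hands the job in, once; it reports no verdict.
The state is a dict: "time": time; "joints": joint angles; "joint_velocities": joint speeds; "joint_efforts": joint torques, N m; "tcp_pos": TCP position; "tcp_rot": TCP orientation; "force": force on the tool from outside, world axes, zero at the start; "moment": the same for the moment, N m; "gripper_width": opening from 0.0 (shut) to 1.0 (fully open).
Only numpy, scipy, OpenCV 4.12 (cv2) and the standard library are available. Lean on these libraries where they do the work, as an engineer would, in place of code of your own. Each camera call takes 0.05 s, during which the arm holds its last target. There are 200 camera calls.

## Task

Get the biscuit keeper ready for the counter: slide its cover right open first, swap the two jars so that the squat one stands upright in the keeper's nook and the tall one, too high for the cover, stands upright in the middle of the cork coaster, and put every biscuit from the board into the keeper's bay. Then slide the cover fully shut over them. Tip neither jar over and leave the other things on the counter where they are.

Things in the scene. Friction and masses are not known exactly. Their poses are not given: they have to be found in the camera images.
- keeper: White metal biscuit keeper, fixed, 152 (its x) x 490 (its y) x 66 mm high; origin under its centre, z up. Its -y half is an open compartment: walls 6 mm, floor 8 mm thick, 140 mm wide inside along x; a 45 mm high partition (y -147 to -141) parts the nook (y -239 to -147) from the bay (y -141 to -6). Its +y half is a closed housing on which the cover parks.
- nook (a point): Centre of the nook's floor (keeper frame 0, -193, 8 mm); the nook is 140 mm (keeper x) by 92 mm (keeper y). The open space is 58 mm from floor to rim, the cover's underside 60 mm above the floor.
- bay (a point): Centre of the bay's floor (keeper frame 0, -73.5, 8 mm); the bay is 140 mm (keeper x) by 135 mm (keeper y), same depth; it holds four biscuits as two stacks of two, side by side along keeper x.
- cover (a joint): The keeper's flat wooden sliding cover, 152 x 243 x 6 mm, its top 74 mm above the counter: 0 = fully shut over nook and bay, 0.24 m = fully open, parked on the housing. It slides along keeper +y as it opens; friction about 2 N, it stays where it is left. It starts part open, over most of the bay.
- cover_grip (a point): Near the top of the upright wooden fin in the middle of the cover, moving with it; the fin is 70 mm along keeper x, 14 mm thick along keeper y, and stands from 74 to 107 mm above the counter (this point: 104 mm). Pinch it across its thickness.
- coaster: Round cork coaster fixed to the counter, 120 mm across, 6 mm thick; origin at the centre of its underside.
- tall_jar: The tall white stoneware jar with a wooden lid (lid fast), 56 mm across, 150 mm high, 0.2 to 0.4 kg; origin at the centre of its underside, z up. Starts in the nook, standing out of it.
- squat_jar: The squat white stoneware jar with a wooden lid (lid fast), 56 mm across, 46 mm high, 0.15 to 0.3 kg; origin at the centre of its underside, z up. Starts on the coaster.
- board: Dark wooden serving board fixed to the counter, 90 mm (x) by 350 mm (y), 10 mm thick; origin at the centre of its underside. The biscuits start on it in a row.
- biscuit0: A thick hard round shortbread biscuit, 60 mm across, 24 mm thick, about 70 g; origin at the centre of its underside. There are two to four of them; any may be absent.
- biscuit1: A thick hard round shortbread biscuit, 60 mm across, 24 mm thick, about 70 g; origin at the centre of its underside. There are two to four of them; any may be absent.
- biscuit2: A thick hard round shortbread biscuit, 60 mm across, 24 mm thick, about 70 g; origin at the centre of its underside. There are two to four of them; any may be absent.
- biscuit3: A thick hard round shortbread biscuit, 60 mm across, 24 mm thick, about 70 g; origin at the centre of its underside. There are two to four of them; any may be absent.
- mug: White mug, 76 mm across, 85 mm high, handle at its +y; bystander, among the things in front of the keeper; origin at the centre of its underside.
- bowl: Small steel bowl, 110 mm across, 50 mm high; bystander, origin under its centre.
- shaker: Glass shaker, 52 mm across, 120 mm high; bystander, origin under its centre.
- plate: White plate, 150 mm across, 22 mm high; bystander, origin under its centre.
- spatula: Spatula, 260 mm long, lying along its x; bystander.
- cup: White cup, 64 mm across, 60 mm high; bystander, origin under its centre.
- cards: Stack of blank paper cards, 60 x 90 x 30 mm; bystander, origin under its centre.
Not all that is in view belongs to the job. Leave any black or green look-alike of the biscuit1 alone.

How it is judged:
By the outcome, as a careful person would: the job done as asked, in the order asked, and still so for the second after the job is handed in, with the robot touching nothing.
Of biscuit0, biscuit1, biscuit2, biscuit3 only 2 to 4 are there at a start; the rules pass over those that are not, and their reading is None.
At some moment in a run one of squat_jar, biscuit0, biscuit1, biscuit2, biscuit3 may be knocked a few centimetres aside while the robot is not near it.
It also fails if it takes over 210 s, if anything falls off the work surface, if the arm or the gripper's body presses on something with over 40 N, if the wrist force passes 120 N, or if a joint passes its speed limit or range.

## Working session

There is one attempt and no reset: what is moved stays moved. The work goes in short steps, Python scripts to look and compute and a shell command to move; the robot and the scene stay as the last step left them, time stands still between calls to the robot, and variables do not carry over. Pictures are saved under pics/ and viewed, on a budget of 14 in all, crops included, one or two more only if the job needs it, and the job is handed in when it is done.

```bash
ls; mkdir -p pics
python3 - <<'E'
from plant import robot
import cv2
for n in("top","side"):
    cv2.imwrite(f"pics/{n}0.png",robot.camera(n)[:,:,::-1]); i=robot.camera_info(n); print(n,i)
o=robot.get_obs();print(o["tcp_pos"],o["tcp_rot"],o["time"],o["gripper_width"],robot.grip_point_offset)
E
```

```text
pics
top {'fx': 439.28474692020103, 'fy': 439.28474692020103, 'cx': 319.28131580111386, 'cy': 200.56967218864247, 'view': array([[ 1.65261963e-02, -9.99825893e-01,  8.66418499e-03,
        -1.69769998e+01],
       [-9.98286137e-01, -1.69860447e-02, -5.60023442e-02,
         4.97342161e+02],
       [ 5.61397640e-02, -7.72383003e-03, -9.98393044e-01,
         1.37096825e+03],
       [ 0.00000000e+00,  0.00000000e+00,  0.00000000e+00,
         1.00000000e+00]])}
side {'fx': 400.20989070198203, 'fy': 400.20989070198203, 'cx': 318.3531392365554, 'cy': 202.21458961204246, 'view': array([[ 8.43932756e-01, -5.36238465e-01,  1.50270252e-02,
        -3.87190415e+02],
       [-3.85083472e-01, -6.25071555e-01, -6.78967062e-01,
         2.58477772e+02],
       [ 3.73481221e-01,  5.67215885e-01, -7.34014930e-01,
         1.16006728e+03],
       [ 0.00000000e+00,  0.00000000e+00,  0.00000000e+00,
         1.00000000e+00]])}
[231.89585979 470.76830386 230.81921056] [ 2.26916582e-01  9.73914041e-01 -4.97110496e-04 -2.43571096e-04] 0.1 1.001006495813344 18.700000000000003
```

View pics/top0.png

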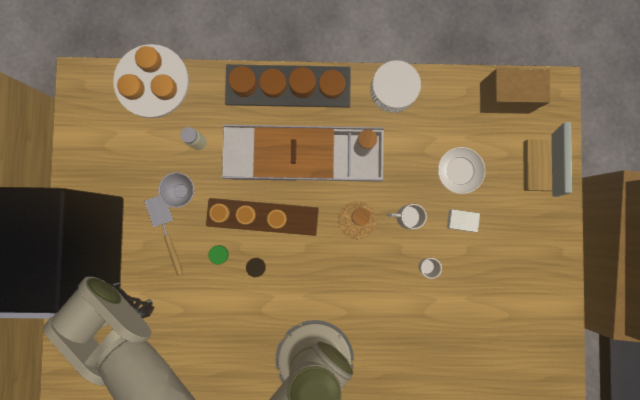

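View pics/side0.png

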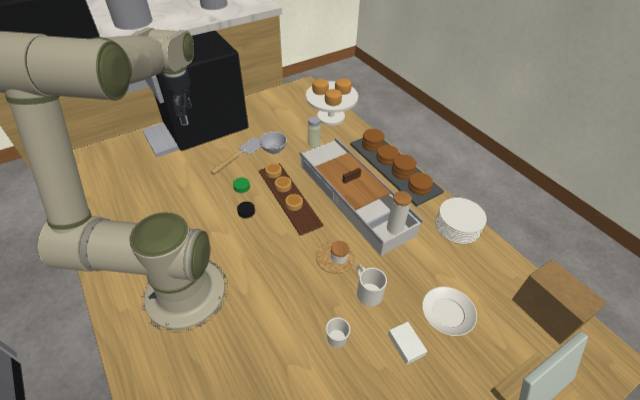

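```bash
cat > h.py <<'E'
from plant import robot
import numpy as np, cv2
from scipy.spatial.transform import Rotation as R
def cast(i,u,v,z,fish=False):
    V=np.array(i["view"]);a=(u-i["cx"])/i["fx"];b=(v-i["cy"])/i["fy"]
    if fish:
        r=np.hypot(a,b)+1e-9; d=np.array([a/r*np.sin(r),b/r*np.sin(r),np.cos(r)])
    else: d=np.array([a,b,1.])
    d=V[:3,:3].T@d; c=-V[:3,:3].T@V[:3,3]
    return c+d*(z-c[2])/d[2]
def blobs(img,lo,hi,amin=60,roi=None):
    m=cv2.inRange(cv2.cvtColor(img,cv2.COLOR_RGB2HSV),lo,hi)
    if roi: k=np.zeros_like(m);k[roi[1]:roi[3],roi[0]:roi[2]]=255;m&=k
    cs,_=cv2.findContours(m,cv2.RETR_EXTERNAL,cv2.CHAIN_APPROX_NONE)
    return [c for c in cs if cv2.contourArea(c)>amin]
def go(x,y,z,yaw=None):
    """shift (25mm units, tool axes) and turn (5deg units) from measured pose to a tool-down pose; yaw = world angle of closing axis, mod pi"""
    o=robot.get_obs();T=R.from_quat(o["tcp_rot"]);M=T.as_matrix()
    s=M.T@(np.array([x,y,z])-o["tcp_pos"])/25
    y0=np.arctan2(M[1,1],M[0,1])
    if yaw is None: yaw=y0
    d=(yaw-y0+np.pi/2)%np.pi-np.pi/2; yw=y0+d
    yy=np.array([np.cos(yw),np.sin(yw),0]);zz=np.array([0,0,-1.]);D=np.c_[np.cross(yy,zz),yy,zz]
    t=np.degrees(R.from_matrix(M.T@D).as_rotvec())/5
    print("shift",s.round(2),"turn",t.round(2),"q6",o["joints"][5].round(2))
E
python3 - <<'E'
from h import *
img=cv2.imread("pics/top0.png")
cv2.imwrite("pics/top0c.png",cv2.resize(img[110:245,195:435],None,fx=3.3,fy=3.3,interpolation=cv2.INTER_CUBIC))
hsv=cv2.cvtColor(img,cv2.COLOR_BGR2HSV)
for p in [(219,213),(246,215),(277,219),(361,217),(368,140),(265,220),(340,222),(293,152),(270,140),(240,150),(386,150)]: print(p,hsv[p[1],p[0]])
E
```

```text
(219, 213) [ 16 175 156]
(246, 215) [ 16 175 157]
(277, 219) [ 16 175 159]
(361, 217) [ 15 161 144]
(368, 140) [ 15 154 144]
(265, 220) [ 13 154  86]
(340, 222) [ 18 141 148]
(293, 152) [ 13 150  85]
(270, 140) [ 15 163 144]
(240, 150) [ 14  22 177]
(386, 150) [ 18 128 172]
```

View pics/top0c.png

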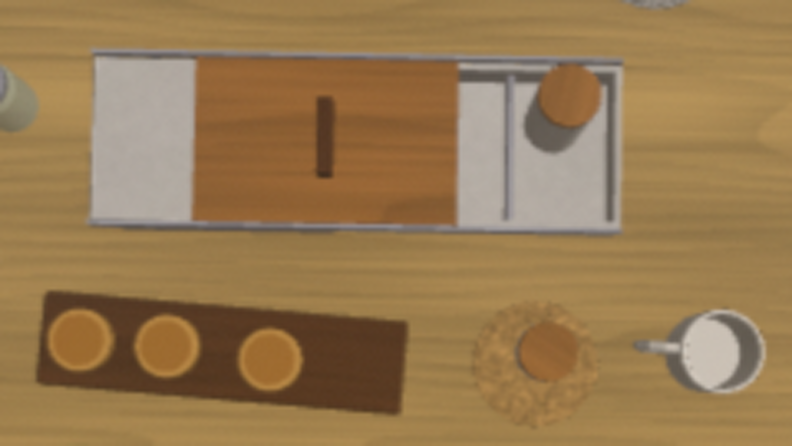

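The crop shows three tan biscuits at (80,339), (167,346) and (270,359) on the brown board. The targets are these; the cakes on the tray and stand and the black and green discs are not on the board. The tall lid is at (569,96), the squat lid at (547,350), the coaster at (537,363), and the fin at (325,137).

Run:
```python
from h import *
i=robot.camera_info("top")
f=lambda u,v,z:cast(i,195+(u+.5)/3.3-.5,110+(v+.5)/3.3-.5,z)[:2]
K=np.array([f(93,50,66),f(621,62,66),f(620,233,66),f(90,226,66)]);print("corners",K.round(0).tolist())
a,b=f(93,50,66)-f(621,62,66),f(90,226,66)-f(620,233,66)
print("kyaw (y axis dir deg)",[np.degrees(np.arctan2(-v[0],v[1])).round(2) for v in(a,b)],np.linalg.norm(a),np.linalg.norm(b),K.mean(0))
c=K.mean(0);th=np.arctan2(-(a+b)[0],(a+b)[1]);Rk=np.array([[np.cos(th),-np.sin(th)],[np.sin(th),np.cos(th)]])
for n,p in dict(nook=(0,-193),bay=(0,-73.5),b1=(-33,-73.5),b2=(33,-73.5)).items(): print(n,c+Rk@np.array(p))
for n,p in dict(fin=(325,137,107),tall=(569,96,158),squat=(547,350,52),coaster=(537,363,6),bis0=(80,339,34),bis1=(167,346,34),bis2=(270,359,34),mug=(717,351,85)).items():
    w=f(*p);print(n,w.round(1),"keeper",(Rk.T@(w-c)).round(1))
go(*f(325,137,107),150,th+np.pi/2)
```

```text
corners [[722.0, 291.0], [719.0, -199.0], [560.0, -200.0], [558.0, 289.0]]
kyaw (y axis dir deg) [np.float64(-0.26), np.float64(0.24)] 489.94007545428684 488.39573757831823 [639.6979163   44.94892486]
nook [ 639.66554953 -148.05107243]
bay [639.6855901  -28.55107411]
b1 [606.68559056 -28.54553989]
b2 [672.68558963 -28.55660832]
fin [637.4  71.8] keeper [-2.4 26.9]
tall [ 668.2 -140.8] keeper [  28.6 -185.7]
squat [ 451.1 -135.1] keeper [-188.5 -180. ]
coaster [ 439.6 -130.3] keeper [-200.1 -175.3]
bis0 [454.5 301.7] keeper [-185.2  256.7]
bis1 [449.3 220. ] keeper [-190.4  175.1]
bis2 [438.7 123.2] keeper [-201.    78.2]
mug [ 452.  -285.9] keeper [-187.6 -330.9]
shift [-21.6   -7.14   3.24] turn [-0.01 -0.01 -5.24] q6 -0.22
```

```bash
python3 -m pendant '60 -2.4 -0.8 0.3 0 0 -1; 60 -4.8 -1.6 0.6 0 0 -2; 60 -7.2 -2.4 0.9 0 0 -3.3; 60 -9.6 -3.2 1.2 0 0 -4.5; 60 -11.5 -3.8 1.2 0 0 -5.24' 40; python3 -c "
from h import *
go(637.4,71.8,130,np.pi/2)"
```

```text
time: 0.72
tcp_pos: [448.9, 256.7, 200.6]
tcp_rot: [-0.001, 1.0, -0.0, -0.001]
force: [0.4, 1.9, 0.6]
gripper_width: 0.703
shift [-7.53 -7.41  2.82] turn [-0.   -0.01  0.02] q6 -1.28
```

```bash
python3 -m pendant '60 -1.7 -1.7 0.5 0 0 0; 60 -3.4 -3.4 1 0 0 0; 60 -5.1 -5.1 1.5 0 0 0; 60 -6.8 -6.8 2 0 0 0; 60 -7.53 -7.41 2.8 0 0 0'; python3 -c "
from h import *
cv2.imwrite('pics/w1.png',robot.camera('wrist')[:,:,::-1])
go(637.4,71.8,80,np.pi/2)"
```

```text
time: 1.35
tcp_pos: [637.8, 70.5, 130.4]
tcp_rot: [0.002, 1.0, -0.0, 0.0]
force: [-0.6, 0.9, 0.4]
gripper_width: 0.699
shift [-0.01  0.09  1.88] turn [-0.   -0.04 -0.05] q6 -1.64
```

View pics/w1.png

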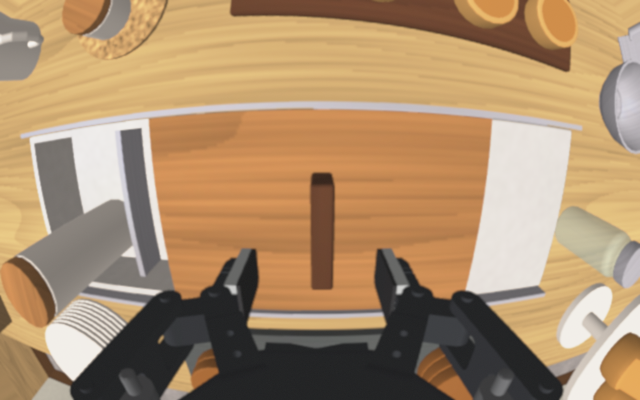

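The fin (columns 310–333) stands between the fingers (257 and 375), so I go down and grip it.

```bash
python3 -m pendant '60 0 0.06 1 0 0 0; 60 0 0.06 1.9 0 0 0; 0 0 0.06 1.9 0 0 0; 0 0 0.06 1.9 0 0 0; 0 0 0.06 1.9 0 0 0' 40;python3 -m pendant '0 0 0.7 0 0 0 0; 0 0 1.5 0 0 0 0; 0 0 2.4 0 0 0 0; 0 0 3.2 0 0 0 0; 0 0 3.6 0 0 0 0'
```

```text
time: 2.02
tcp_pos: [636.6, 74.9, 85.2]
tcp_rot: [0.0, 1.0, -0.0, 0.001]
force: [-0.6, 0.4, 4.4]
gripper_width: 0.151
time: 2.65
tcp_pos: [636.6, 164.4, 85.2]
tcp_rot: [-0.001, 1.0, -0.002, 0.001]
force: [-5.6, -37.9, 11.6]
gripper_width: 0.155
```

```bash
python3 -m pendant '60 0 -0.1 0 0 0 0; 60 0 -0.1 0 0 0 0; 60 0 -0.1 -1.5 0 0 0; 85 0 -0.1 -3 0 0 0; 85 0 -0.1 -5 0 0 0'; python3 -m pendant '85 0 -2.4 -0.5 0 0 2.1; 85 -0.3 -4.8 -0.5 0 0 4.2; 85 -0.6 -7.2 -0.5 0 0 6.3; 85 -0.9 -9.6 -0.5 0 0 8.4; 85 -1.2 -12 -0.5 0 0 10.5';python3 -c "
from h import *
go(668.2,-140.8,200,0.001)
img=robot.camera('top')
cv2.imwrite('pics/top1.png',img[:,:,::-1])"
```

```text
time: 3.28
tcp_pos: [635.6, 162.6, 209.2]
tcp_rot: [0.0, 1.0, 0.0, -0.001]
force: [-0.2, 0.4, -0.2]
gripper_width: 0.997
time: 3.9
tcp_pos: [666.1, -139.3, 221.4]
tcp_rot: [0.445, 0.895, 0.0, 0.0]
force: [0.7, -0.1, 1.0]
gripper_width: 0.994
shift [-0.1   0.03  0.86] turn [ 0.01 -0.    7.41] q6 -1.03
```

```bash
python3 -m pendant '85 -0.1 0.03 0 0 0 2; 85 -0.1 0.03 0 0 0 4; 85 -0.1 0.03 0 0 0 6; 85 -0.1 0.03 0 0 0 7.4; 85 -0.1 0.03 0 0 0 7.4';python3 -c "
from h import *
go(668.2,-140.8,110,0.001)
i=robot.camera_info('wrist');img=robot.camera('wrist')
cv2.imwrite('pics/w2.png',img[:,:,::-1])
for c in blobs(img,(8,90,90),(20,255,255),300):
    (u,v),r=cv2.minEnclosingCircle(c);
    if 20<r<110: print(u,v,r,cv2.contourArea(c),cast(i,u,v,158,True).round(1))"
```

```text
time: 4.58
tcp_pos: [668.2, -138.9, 221.2]
tcp_rot: [0.704, 0.71, 0.0, -0.0]
force: [1.0, 0.2, 0.5]
gripper_width: 0.992
shift [-0.08 -0.    4.45] turn [ 0.  -0.   0.1] q6 -0.39
167.4608917236328 381.9971923828125 28.974376678466797 1011.5 [ 502.3 -343.9  158. ]
455.5120544433594 373.23193359375 23.6811466217041 603.5 [ 820.2 -320.8  158. ]
```

View pics/w2.png

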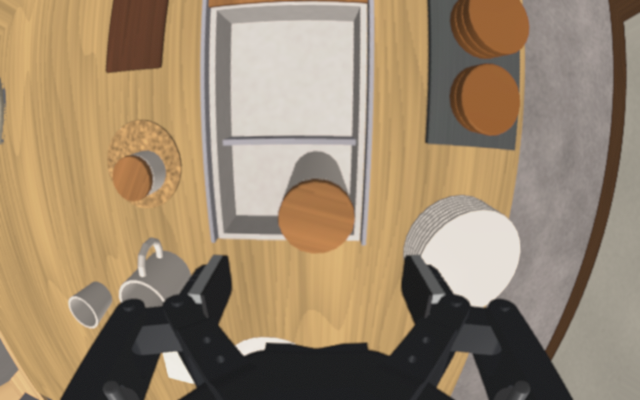

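The lid is centred at about (317,214), between the fingers (230–403). The squat lid is at (132,177) on the coaster at (144,163).

```bash
python3 -c "
from h import *
i=robot.camera_info('wrist')
for n,u,v,z in [('tall',316.5,215,158),('squat',132,178,52),('coast',144,163,6),('rim nearL',212,242,66),('rim nearR',364,245,66),('rim farL',206,6,66),('rim farR',370,4,66),('partL',223,139,53),('partR',355,144,53)]: print(n,cast(i,u,v,z,True).round(1))"
```

```text
tall [ 668.5 -138.2  158. ]
squat [ 452.4 -135.4   52. ]
coast [ 443.5 -126.4    6. ]
rim nearL [ 554.1 -205.6   66. ]
rim nearR [ 720.4 -205.8   66. ]
rim farL [557.2  44.4  66. ]
rim farR [717.9  41.8  66. ]
partL [571.6 -94.9  53. ]
partR [ 707.1 -100.2   53. ]
```

```bash
python3 -m pendant '85 0 0 2 0 0 0.1; 85 0 0 3.5 0 0 0.1; 85 0 0 4.4 0 0 0.1; 30 0 0 4.4 0 0 0.1; 30 0 0 4.4 0 0 0.1' 40;python3 -m pendant '30 0 0 0 0 0 0; 30 0 0 0 0 0 0; 30 0 0 -0.5 0 0 0; 30 0 0 -2 0 0 0; 30 0 0 -3.5 0 0 0'; python3 -c "
from h import *
go(340,20,225,0.0)"
```

```text
time: 5.25
tcp_pos: [668.7, -139.4, 112.8]
tcp_rot: [0.707, 0.707, 0.0, 0.001]
force: [-0.3, -0.1, -2.1]
gripper_width: 0.648
time: 5.88
tcp_pos: [667.9, -139.1, 200.3]
tcp_rot: [0.707, 0.707, -0.0, -0.0]
force: [0.3, 0.4, -3.1]
gripper_width: 0.646
shift [  6.36 -13.12  -0.98] turn [-0. -0. -0.] q6 -0.38
```

```bash
python3 -m pendant '30 0.2 -0.6 -0.5 0 0 0; 30 0.9 -2 -0.8 0 0 0; 30 1.8 -3.8 -0.8 0 0 0; 30 2.7 -5.6 -0.8 0 0 0; 30 3.6 -7.4 -0.8 0 0 0';python3 -m pendant '30 0.8 -1.7 0 0 0 0; 30 1.6 -3.4 0 0 0 0; 30 2.4 -4.9 1 0 0 0; 30 2.7 -5.6 2.5 0 0 0; 30 2.7 -5.7 3.7 0 0 0'; python3 -c "
from h import *
go(340,20,106,0.0)"
```

```text
time: 6.5
tcp_pos: [481.6, -48.4, 219.4]
tcp_rot: [0.707, 0.707, 0.0, 0.0]
force: [0.4, -0.2, -1.3]
gripper_width: 0.651
time: 7.12
tcp_pos: [339.8, 19.0, 126.0]
tcp_rot: [0.707, 0.707, 0.0, 0.0]
force: [0.4, -1.1, -1.7]
gripper_width: 0.647
shift [0.04 0.01 0.8 ] turn [0.01 0.   0.  ] q6 -0.29
```

```bash
python3 -m pendant '30 0 0 0.5 0 0 0; 30 0 0 0.7 0 0 0; 30 0 0 0.8 0 0 0; 30 0 0 0.84 0 0 0; 30 0 0 0.84 0 0 0'
```

```text
time: 7.75
tcp_pos: [340.9, 18.4, 105.6]
tcp_rot: [0.707, 0.707, 0.0, 0.0]
force: [-0.6, -0.9, -2.4]
gripper_width: 0.647
```

```bash
python3 -m pendant '30 0 0 0.06 0 0 0; 30 0 0 0.1 0 0 0; 30 0 0 0.12 0 0 0; 30 0 0 0.12 0 0 0; 30 0 0 0.12 0 0 0'
```

```text
time: 8.38
tcp_pos: [341.2, 18.2, 104.4]
tcp_rot: [0.707, 0.707, 0.0, 0.001]
force: [-12.2, 1.9, 38.1]
gripper_width: 0.647
```

```bash
python3 -m pendant '30 0 0 -0.07 0 0 0; 85 0 0 -0.07 0 0 0; 85 0 0 -0.07 0 0 0; 85 0 0 -1.5 0 0 0; 85 0 0 -4 0 0 0'; python3 -c "
from h import *
go(452,-135,210,0.0)"
```

```text
time: 9.0
tcp_pos: [339.8, 18.7, 202.5]
tcp_rot: [0.707, 0.707, -0.001, -0.002]
force: [1.9, -0.1, 0.3]
gripper_width: 0.992
shift [-6.14  4.49 -0.33] turn [-0.05 -0.01 -0.01] q6 -0.29
```

Next I move above the squat jar and check from there (top camera for the lids, wrist for the jar).

```bash
python3 -m pendant '85 -1.5 1.1 -0.5 0 0 0; 85 -3 2.2 -0.5 0 0 0; 85 -4.5 3.3 0 0 0 0; 85 -6.1 4.5 1 0 0 0; 85 -6.1 4.5 2 0 0 0'; python3 -c "
from h import *
i=robot.camera_info('wrist');img=robot.camera('wrist')
cv2.imwrite('pics/w3.png',img[:,:,::-1]);cv2.imwrite('pics/top2.png',robot.camera('top')[:,:,::-1])
go(452,-135,28,0)"
```

```text
time: 9.62
tcp_pos: [454.2, -136.4, 150.8]
tcp_rot: [0.708, 0.706, -0.0, 0.0]
force: [-0.3, 0.0, -0.0]
gripper_width: 0.993
shift [-0.06  0.02  4.87] turn [-0.06 -0.03 -0.02] q6 -0.54
```

View pics/w3.png

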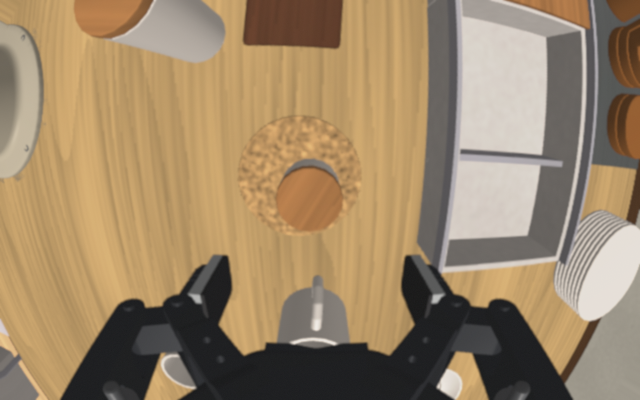

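The squat lid is at (310,199) and the coaster centre at about (300,175). The tall jar stands at upper left and the mug handle tip is at (317,280).

```bash
python3 -c "
from h import *
i=robot.camera_info('wrist')
for n,u,v,z in [('squat',310,199,52),('coast',300,175,6),('cL',239,175,6),('cR',361,175,6),('handle',318,277,60),('rimL',460,0,66),('rim nearL',441,270,66),('rim nearR',561,256,66),('partL',460,152,53),('partR',561,163,53)]: print(n,cast(i,u,v,z,True).round(1))"
```

```text
squat [ 446.7 -131.6   52. ]
coast [ 436.2 -121.9    6. ]
cL [ 376.8 -121.4    6. ]
cR [ 494.2 -121.8    6. ]
handle [ 453.2 -200.2   60. ]
rimL [564.   35.2  66. ]
rim nearL [ 562.9 -193.3   66. ]
rim nearR [ 712.7 -190.3   66. ]
partL [571.9 -90.1  53. ]
partR [694.  -93.5  53. ]
```

```bash
python3 -c "
from h import *
o=robot.get_obs();print(o['joint_velocities'].round(3))
i=robot.camera_info('wrist');img=robot.camera('wrist')
j=robot.camera_info('wrist');print(np.abs(np.array(i['view'])-j['view']).max())
o=robot.get_obs();print(o['tcp_pos'],o['joint_velocities'].round(3))
V=np.array(i['view']);print('cam pos',-V[:3,:3].T@V[:3,3],V[2,:3])
a=cv2.imread('pics/w3.png')[:,:,::-1]
print(cv2.phaseCorrelate(cv2.cvtColor(a[100:270,230:400].copy(),7).astype('f'),cv2.cvtColor(img[100:270,230:400].copy(),7).astype('f')))
for k in (a,img):
  # top view coaster via hough, lid via hough
  g=cv2.medianBlur(cv2.cvtColor(k.copy(),7),5)
  print(cv2.HoughCircles(g[100:250,200:400],cv2.HOUGH_GRADIENT,1,10,param1=80,param2=18,minRadius=28,maxRadius=36))
for n in ('top0','top2'):
  t=cv2.imread(f'pics/{n}.png');g=cv2.resize(cv2.cvtColor(t,6)[185:255,325:395],None,fx=4,fy=4,interpolation=2)
  print(n,cv2.HoughCircles(cv2.medianBlur(g,7),cv2.HOUGH_GRADIENT,1,10,param1=60,param2=15,minRadius=64,maxRadius=88))
"
```

```text
[ 0.018 -0.06  -0.04   0.     0.049 -0.001]
0.8924638418578184
[ 452.60497835 -133.88923627  151.52207849] [ 0.011 -0.043 -0.029 -0.001  0.012  0.001]
cam pos [452.84733124 -57.85619996 292.49816091] [-0.00486397 -0.29957123 -0.95406154]
((0.24220196868903088, 0.2417350216062033), 0.3110373967959557)
[[[108.5  98.5  34.3]]]
[[[112.5 102.5  34.2]]]
top0 None
top2 [[[203.5 117.5  85.2]]]
```

```bash
python3 -m pendant '85 0 -0.1 2 0 0 0; 85 0 -0.1 4 0 0 0; 85 0 -0.1 4.9 0 0 0; 30 0 -0.1 4.9 0 0 0; 30 0 -0.1 4.9 0 0 0' 40;python3 -m pendant '30 0 0 0 0 0 0; 30 0 0 0 0 0 0; 30 0 0 -0.5 0 0 0; 30 0 0 -2.5 0 0 0; 30 0 0 -4.5 0 0 0'; python3 -c "
from h import *
go(638,-147,140,0.0)"
```

```text
time: 10.4
tcp_pos: [451.2, -134.3, 31.7]
tcp_rot: [0.707, 0.707, 0.0, 0.001]
force: [-4.4, 0.9, 3.6]
gripper_width: 0.642
time: 11.02
tcp_pos: [450.6, -134.0, 144.9]
tcp_rot: [0.707, 0.707, 0.0, 0.001]
force: [0.9, -0.8, -2.1]
gripper_width: 0.635
shift [-0.51  7.5   0.2 ] turn [ 0.01  0.01 -0.01] q6 -0.54
```

```bash
python3 -m pendant '30 -0.1 1.5 0 0 0 0; 30 -0.2 3 0 0 0 0; 30 -0.3 4.5 0 0 0 0; 30 -0.5 6 0 0 0 0; 30 -0.5 7.5 0 0 0 0';python3 -m pendant '30 0 0 0.5 0 0 0; 30 0 0 1 0 0 0; 30 0 0 1 0 0 0; 30 0 0 1 0 0 0; 30 0 0 1 0 0 0'; python3 -c "
from h import *
i=robot.camera_info('wrist');img=robot.camera('wrist')
cv2.imwrite('pics/w4.png',img[:,:,::-1])
np.save('w4.npy',i['view'])
go(638,-147,34,0.0)"
```

```text
time: 11.65
tcp_pos: [639.3, -146.9, 143.8]
tcp_rot: [0.707, 0.707, 0.0, 0.001]
force: [1.0, -0.0, -2.8]
gripper_width: 0.635
time: 12.28
tcp_pos: [638.2, -146.9, 118.1]
tcp_rot: [0.707, 0.707, 0.0, 0.001]
force: [-0.1, 0.4, -1.7]
gripper_width: 0.643
shift [-0.   -0.01  3.36] turn [ 0.01  0.   -0.01] q6 -0.4
```

View pics/w4.png

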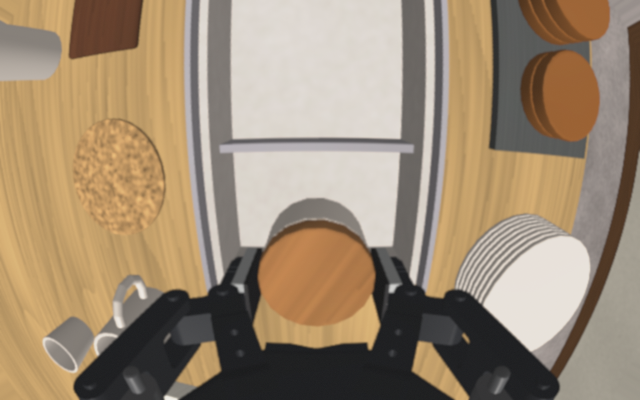

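The jar is held and centred between the side walls (about 205 and 428). The partition is at row 147, and the empty coaster spans columns 73–165 and rows 118–234.

```bash
python3 -c "
from h import *
i=dict(robot.camera_info('wrist'));i['view']=np.load('w4.npy')
for n,u,v,z in [('partL',220,149,53),('partR',413,149,53),('part mid',316,141,53),('rimL',205,100,66),('rimR',428,100,66),('cl',73,176,6),('cr',165,180,6),('ct',118,118,6),('cb',118,234,6),('lid',317,273,142)]: print(n,cast(i,u,v,z,True).round(1))"
```

```text
partL [571.5 -98.3  53. ]
partR [705.7 -98.4  53. ]
part mid [638.2 -94.1  53. ]
rimL [566.8 -63.9  66. ]
rimR [710.4 -63.9  66. ]
cl [ 379.5 -123.     6. ]
cr [ 499.7 -130.8    6. ]
ct [452.7 -69.4   6. ]
cb [ 430.7 -187.3    6. ]
lid [ 638.6 -141.4  142. ]
```

```bash
python3 -m pendant '30 0 0 1 0 0 0; 30 0 0 2 0 0 0; 30 0 0 2.8 0 0 0; 30 0 0 3.1 0 0 0; 30 0 0 3.2 0 0 0';python3 -m pendant '30 0 0 0.04 0 0 0; 30 0 0 0.08 0 0 0; 30 0 0 0.12 0 0 0; 30 0 0 0.12 0 0 0; 30 0 0 0.12 0 0 0'
```

```text
time: 12.95
tcp_pos: [638.3, -146.8, 37.5]
tcp_rot: [0.707, 0.707, 0.0, 0.0]
force: [-0.9, 0.1, -2.4]
gripper_width: 0.637
time: 13.58
tcp_pos: [638.1, -146.8, 34.4]
tcp_rot: [0.707, 0.707, 0.0, 0.0]
force: [0.2, -0.0, -2.0]
gripper_width: 0.637
```

```bash
python3 -m pendant '30 0 0 0.04 0 0 0; 30 0 0 0.06 0 0 0; 30 0 0 0.08 0 0 0; 30 0 0 0.08 0 0 0; 30 0 0 0.08 0 0 0'
```

```text
time: 14.2
tcp_pos: [638.2, -146.8, 33.8]
tcp_rot: [0.707, 0.707, 0.0, 0.0]
force: [-5.1, 1.9, 9.4]
gripper_width: 0.641
```

```bash
python3 -m pendant '30 0 0 -0.02 0 0 0; 80 0 0 -0.02 0 0 0; 80 0 0 -0.02 0 0 0; 80 0 0 -1.5 0 0 0; 85 0 0 -4 0 0 0';python3 -m pendant '85 0 0 -2.4 0 0 0; 85 1.3 -2.4 -3.8 0 0 0; 85 2.7 -4.8 -4 0 0 0; 85 4 -7.2 -4 0 0 0; 85 5.3 -9.6 -4 0 0 0'; python3 -c "
from h import *
go(340.5,18.4,225,0.0)
img=robot.camera('side');cv2.imwrite('pics/s1.png',img[80:330,120:520,::-1].repeat(2,0).repeat(2,1))"
```

```text
time: 14.82
tcp_pos: [637.1, -146.4, 131.4]
tcp_rot: [0.707, 0.707, -0.001, -0.002]
force: [1.3, -0.1, 1.4]
gripper_width: 0.995
time: 15.45
tcp_pos: [424.3, -28.4, 232.1]
tcp_rot: [0.707, 0.707, 0.0, 0.0]
force: [1.0, -0.4, 0.5]
gripper_width: 0.997
shift [ 1.87 -3.35  0.28] turn [ 0.01  0.   -0.01] q6 -0.34
```

View pics/s1.png

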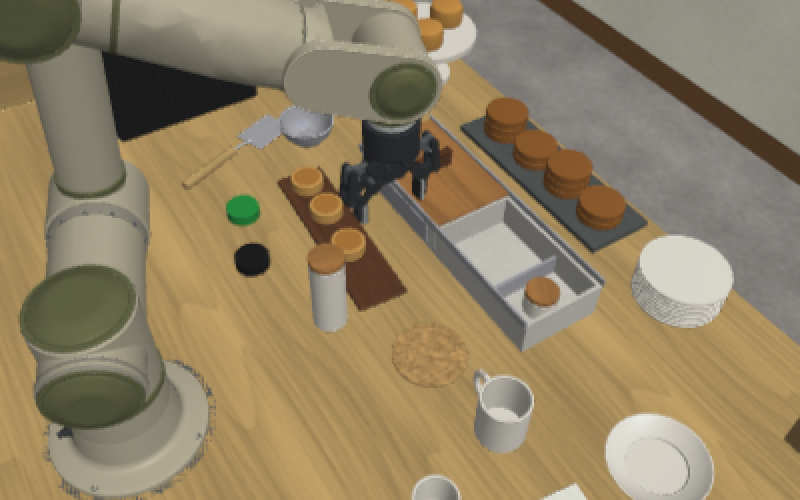

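The squat jar stands in the nook at (542,295) and the tall jar upright at (328,290). Now I pick up the tall jar.

```bash
python3 -m pendant '85 0.9 -1.6 0 0 0 0; 85 1.87 -3.35 0 0 0 0; 85 1.87 -3.35 1.5 0 0 0; 85 1.87 -3.35 3.3 0 0 0; 85 1.87 -3.35 4.9 0 0 0';python3 -m pendant '85 0 0 0 0 0 0; 30 0 0 0 0 0 0; 30 0 0 0 0 0 0; 30 0 0 0 0 0 0; 30 0 0 0 0 0 0' 40; python3 -m pendant '30 0 0 -0.5 0 0 0; 30 0 0 -1.5 0 0 0; 30 0.8 0.7 -1.5 0 0 0; 30 2 1.6 -1.5 0 0 0; 30 3.5 2.6 -1.5 0 0 0'; python3 -c "
from h import *
go(440,-128,140,0.0)"
```

```text
time: 16.12
tcp_pos: [342.3, 17.5, 108.5]
tcp_rot: [0.707, 0.707, 0.0, 0.001]
force: [1.3, 0.3, 0.1]
gripper_width: 0.996
time: 16.75
tcp_pos: [343.0, 17.3, 111.1]
tcp_rot: [0.707, 0.707, 0.0, 0.001]
force: [-3.4, -0.5, 8.0]
gripper_width: 0.648
time: 17.38
tcp_pos: [408.4, 105.9, 148.2]
tcp_rot: [0.708, 0.707, 0.001, 0.001]
force: [0.3, -0.8, -2.2]
gripper_width: 0.647
shift [-9.35  1.28  0.33] turn [ 0.03  0.   -0.02] q6 -0.02
```

I got the sign of the y shift wrong: the jar is now hanging just above a biscuit. I lift first, then go the right way.

```bash
python3 -m pendant '30 0 0 -0.7 0 0 0; 30 0 0 -1.4 0 0 0; 30 -1.2 0.2 -1.4 0 0 0; 30 -3 0.4 -1.4 0 0 0; 30 -5 0.7 -1.4 0 0 0';python3 -m pendant '30 -1.5 0.2 0 0 0 0; 30 -3 0.4 0 0 0 0; 30 -4.2 0.6 0 0 0 0; 30 -4.35 0.6 0 0 0 0; 30 -4.35 0.6 0.5 0 0 0'; python3 -c "
from h import *
go(440,-128,117,0.0)
img=robot.camera('top');cv2.imwrite('pics/t3.png',img[100:260,190:430,::-1].repeat(3,0).repeat(3,1))"
```

```text
time: 18.0
tcp_pos: [424.9, -21.1, 183.2]
tcp_rot: [0.707, 0.707, 0.0, 0.001]
force: [1.0, -0.1, -2.5]
gripper_width: 0.646
time: 18.62
tcp_pos: [440.0, -128.6, 170.0]
tcp_rot: [0.707, 0.707, 0.0, 0.001]
force: [-0.9, 0.1, -3.1]
gripper_width: 0.647
shift [ 0.03 -0.    2.12] turn [ 0.02  0.01 -0.01] q6 -0.54
```

View pics/t3.png

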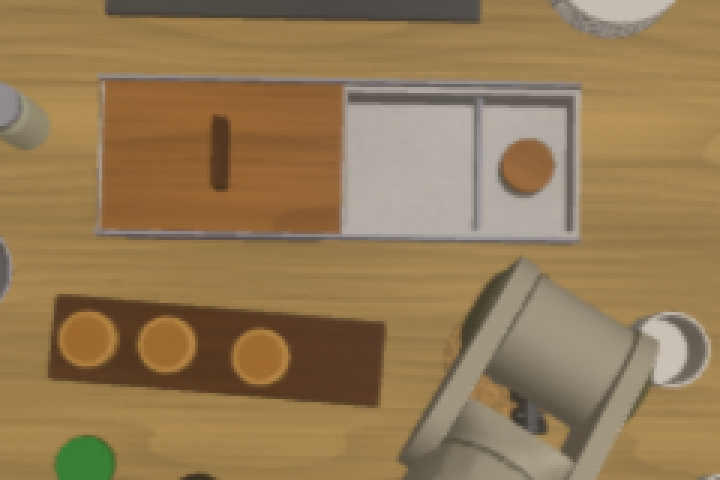

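The biscuits at (87,338), (166,344) and (261,355) are where they were. The cover is parked fully open and the squat jar is in the nook. I lower the tall jar.

```bash
python3 -m pendant '30 0 0 0.8 0 0 0; 30 0 0 1.5 0 0 0; 30 0 0 1.9 0 0 0; 30 0 0 2.0 0 0 0; 30 0 0 2.0 0 0 0';python3 -m pendant '30 0 0 0.04 0 0 0; 30 0 0 0.06 0 0 0; 30 0 0 0.08 0 0 0; 30 0 0 0.1 0 0 0; 30 0 0 0.1 0 0 0'; python3 -m pendant '30 0 0 0.02 0 0 0; 30 0 0 0.04 0 0 0; 30 0 0 0.06 0 0 0; 30 0 0 0.06 0 0 0; 30 0 0 0.06 0 0 0'
```

```text
time: 19.3
tcp_pos: [439.9, -128.6, 119.8]
tcp_rot: [0.707, 0.707, 0.0, 0.0]
force: [-0.1, 0.5, -1.4]
gripper_width: 0.642
time: 19.92
tcp_pos: [439.8, -128.8, 117.2]
tcp_rot: [0.707, 0.707, -0.0, 0.0]
force: [-1.8, -0.7, 1.8]
gripper_width: 0.65
time: 20.55
tcp_pos: [439.9, -129.1, 117.1]
tcp_rot: [0.707, 0.707, -0.0, 0.001]
force: [-6.9, 1.3, 18.0]
gripper_width: 0.647
```

```bash
python3 -m pendant '30 0 0 -0.04 0 0 0; 85 0 0 -0.04 0 0 0; 85 0 0 -0.04 0 0 0; 85 0 0 -1.8 0 0 0; 85 0 0 -4 0 0 0';python3 -m pendant '85 1.5 0 0 0 0 -2.1; 85 3.5 0 0 0 0 -4.2; 85 5.5 0 0 0 0 -6.3; 85 7.5 0 0 0 0 -8.4; 85 9.5 0 0 0 0 -10.5'; python3 -c "
from h import *
go(438.7,123.2,120,np.pi/2)"
```

```text
time: 21.18
tcp_pos: [439.3, -128.5, 216.0]
tcp_rot: [0.707, 0.707, -0.0, -0.001]
force: [0.7, -1.1, 0.2]
gripper_width: 1.0
time: 21.8
tcp_pos: [439.7, 110.4, 215.5]
tcp_rot: [0.319, 0.948, 0.0, 0.0]
force: [1.1, -0.2, 0.5]
gripper_width: 0.997
shift [0.34 0.38 3.82] turn [ 0.    0.   -7.44] q6 -0.94
```

```bash
python3 -m pendant '80 0.34 0.38 0.5 0 0 -2; 80 0.34 0.38 1.5 0 0 -4; 80 0.34 0.38 2.5 0 0 -6; 80 0.34 0.38 3.8 0 0 -7.44; 80 0.34 0.38 3.8 0 0 -7.44';python3 -m pendant '80 0 0 0 0 0 0; 80 0 0 0 0 0 0; 80 0 0 0 0 0 0; 80 0 0 0 0 0 0; 80 0 0 0 0 0 0'; python3 -c "
from h import *
i=robot.camera_info('wrist');img=robot.camera('wrist');cv2.imwrite('pics/w5.png',img[:,:,::-1])
for c in blobs(img,(12,150,120),(19,255,255),600):
    (u,v),(a,b),t=cv2.fitEllipse(c); print(u,v,a,b,cast(i,u,v,34,True).round(1))
go(438.7,123.2,12,np.pi/2)"
```

```text
time: 22.42
tcp_pos: [437.8, 121.4, 119.1]
tcp_rot: [0.003, 1.0, -0.0, -0.002]
force: [-0.3, 0.2, 0.9]
gripper_width: 0.933
time: 23.05
tcp_pos: [438.9, 121.5, 120.6]
tcp_rot: [0.003, 1.0, 0.0, 0.0]
force: [-0.2, 0.6, 0.1]
gripper_width: 0.939
513.6505126953125 218.27992248535156 35.46283721923828 49.87723922729492 [452.  302.5  34. ]
436.9344482421875 215.20150756835938 47.60115051269531 55.21870803833008 [447.2 220.9  34. ]
320.86181640625 203.4522247314453 56.84904098510742 59.75146484375 [436.3 124.3  34. ]
shift [0.01 0.07 4.34] turn [-0.    0.   -0.07] q6 -1.55
```

View pics/w5.png

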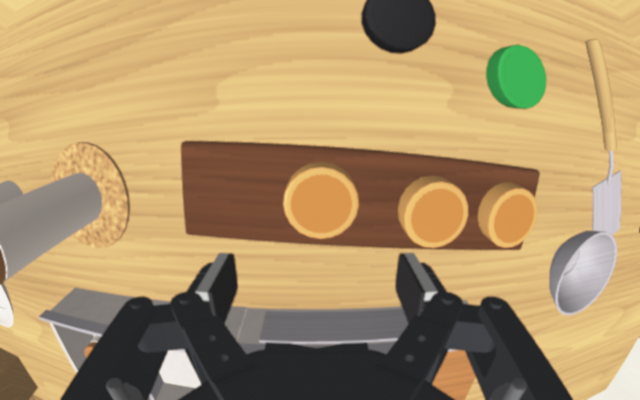

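The wrist view shows the three biscuits at (321,203), (437,215) and (513,218) and agrees with the top view within 3 mm. The tall jar stands on the coaster. I descend on the nearest biscuit.

```bash
python3 -m pendant '78 0.05 0.08 1.5 0 0 0; 78 0.05 0.08 3 0 0 0; 78 0.05 0.08 3.9 0 0 0; 78 0.05 0.08 4.3 0 0 0; 78 0.05 0.08 4.3 0 0 0' 30;python3 -m pendant '40 0 0 0 0 0 0; 40 0 0 0 0 0 0; 40 0 0 0 0 0 0; 40 0 0 0 0 0 0; 40 0 0 0 0 0 0'; python3 -c "
from h import *
img=robot.camera('wrist');cv2.imwrite('pics/w6.png',img[:,:,::-1])"
```

```text
time: 23.72
tcp_pos: [437.7, 123.4, 13.0]
tcp_rot: [0.003, 1.0, -0.0, -0.0]
force: [0.1, 0.1, -0.2]
gripper_width: 0.914
time: 24.35
tcp_pos: [438.3, 123.5, 14.2]
tcp_rot: [0.003, 1.0, -0.0, 0.001]
force: [-1.3, -0.6, 5.2]
gripper_width: 0.691
```

View pics/w6.png

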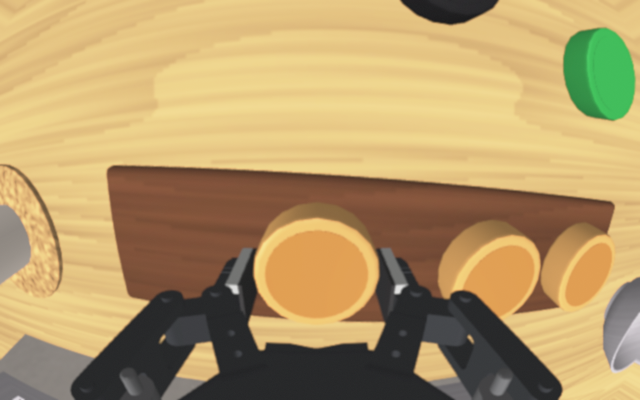

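```bash
python3 -m pendant '40 0 0 -0.5 0 0 0; 40 0 0 -2 0 0 0; 40 0 0 -4 0 0 0; 40 -1.5 -1 -4.5 0 0 0; 40 -3.2 -2 -4.5 0 0 0' ;python3 -m pendant '40 -1.8 -1.2 0 0 0 0; 40 -3.6 -2.4 0 0 0 0; 40 -5.2 -3.4 0 0 0 0; 40 -6.2 -4 0 0 0 0; 40 -6.2 -4 0 0 0 0'; python3 -c "
from h import *
go(673,-25.5,14,np.pi/2)"
```

```text
time: 25.02
tcp_pos: [518.9, 72.5, 128.5]
tcp_rot: [0.002, 1.0, -0.0, 0.002]
force: [-0.6, 0.9, -1.1]
gripper_width: 0.69
time: 25.65
tcp_pos: [672.5, -29.0, 126.0]
tcp_rot: [0.004, 1.0, -0.0, 0.0]
force: [-0.3, -0.2, -0.1]
gripper_width: 0.687
shift [-0.02  0.14  4.48] turn [-0.    0.01 -0.08] q6 -1.78
```

```bash
python3 -m pendant '40 0 0.1 1 0 0 0; 40 0 0.12 2.5 0 0 0; 40 0 0.12 4 0 0 0; 40 0 0.12 4.4 0 0 0; 40 0 0.12 4.5 0 0 0' ;python3 -m pendant '40 0 0 0.04 0 0 0; 40 0 0 0.06 0 0 0; 40 0 0 0.06 0 0 0; 40 0 0 0.06 0 0 0; 40 0 0 0.06 0 0 0'
```

```text
time: 26.28
tcp_pos: [672.0, -24.6, 14.2]
tcp_rot: [0.003, 1.0, -0.0, 0.0]
force: [-0.0, -0.4, -0.5]
gripper_width: 0.683
time: 26.9
tcp_pos: [672.1, -25.0, 12.2]
tcp_rot: [0.003, 1.0, -0.0, 0.0]
force: [-1.0, 0.5, 6.6]
gripper_width: 0.69
```

```bash
python3 -m pendant '40 0 0 -0.02 0 0 0; 76 0 0 -0.02 0 0 0; 76 0 0 -0.02 0 0 0; 76 0 0 -2 0 0 0; 85 0 0 -4.4 0 0 0' ;python3 -m pendant '85 1.2 1.2 -1 0 0 2.1; 85 2.7 2.9 -1 0 0 4.2; 85 4.3 4.7 -1 0 0 6.3; 85 5.9 6.5 -1 0 0 8.4; 85 7.5 8.2 -1 0 0 10.5'; python3 -c "
from h import *
go(448,220.5,130,0.0)"
```

```text
time: 27.52
tcp_pos: [671.0, -25.0, 121.4]
tcp_rot: [0.003, 1.0, 0.0, -0.002]
force: [0.5, 0.0, -0.6]
gripper_width: 0.995
time: 28.15
tcp_pos: [483.9, 182.4, 146.4]
tcp_rot: [0.448, 0.894, -0.0, -0.0]
force: [0.9, 0.4, -0.7]
gripper_width: 0.997
shift [ 2.08 -0.24  0.65] turn [-0.   -0.    7.36] q6 -0.51
```

```bash
python3 -m pendant '85 0.7 -0.1 0 0 0 2; 85 1.4 -0.2 0.2 0 0 4; 85 2.08 -0.24 0.5 0 0 6; 85 2.08 -0.24 0.65 0 0 7.36; 85 2.08 -0.24 0.65 0 0 7.36' ;python3 -m pendant '80 0 0 0 0 0 0; 80 0 0 0 0 0 0; 80 0 0 0 0 0 0; 80 0 0 0 0 0 0; 80 0 0 0 0 0 0'; python3 -c "
from h import *
i=robot.camera_info('wrist');img=robot.camera('wrist');cv2.imwrite('pics/w7.png',img[:,:,::-1])
for c in blobs(img,(12,150,120),(19,255,255),600):
    (u,v),(a,b),t=cv2.fitEllipse(c); print(u,v,a,b,cast(i,u,v,34,True).round(1))
go(448,220.5,14,0)"
```

```text
time: 28.78
tcp_pos: [449.0, 219.0, 129.9]
tcp_rot: [0.704, 0.71, -0.0, -0.0]
force: [0.4, 0.6, 0.9]
gripper_width: 0.995
time: 29.4
tcp_pos: [449.3, 219.0, 130.3]
tcp_rot: [0.705, 0.709, 0.0, 0.0]
force: [-0.1, -0.1, -0.2]
gripper_width: 0.932
594.9362182617188 337.75286865234375 17.41596031188965 118.79084014892578 [902.2  -9.4  34. ]
619.5481567382812 255.73765563964844 32.99842071533203 58.77971267700195 [866.4 143.7  34. ]
314.3904724121094 197.572265625 53.63081359863281 56.980133056640625 [448.  222.6  34. ]
321.1606750488281 95.63347625732422 58.94049835205078 60.21101760864258 [452.6 303.4  34. ]
shift [ 0.06 -0.05  4.65] turn [0.   0.   0.08] q6 0.21
```

```bash
python3 -m pendant '80 0.08 -0.05 1.5 0 0 0; 80 0.08 -0.05 3 0 0 0; 80 0.08 -0.05 4.2 0 0 0; 80 0.08 -0.05 4.65 0 0 0; 80 0.08 -0.05 4.65 0 0 0' 30;python3 -m pendant '40 0 0 0 0 0 0; 40 0 0 0 0 0 0; 40 0 0 0 0 0 0; 40 0 0 0 0 0 0; 40 0 0 0 0 0 0'; python3 -m pendant '40 0 0 -0.5 0 0 0; 40 0 0 -2 0 0 0; 40 0 0 -4.2 0 0 0; 40 0 0 -5 0 0 -2; 40 -1.5 1 -5 0 0 -4'; python3 -c "
from h import *
go(603,-25.5,130,np.pi/2)"
```

```text
time: 30.08
tcp_pos: [448.1, 221.0, 14.1]
tcp_rot: [0.705, 0.709, -0.0, -0.0]
force: [-0.9, -0.1, -0.2]
gripper_width: 0.94
time: 30.7
tcp_pos: [448.7, 221.2, 15.4]
tcp_rot: [0.705, 0.709, 0.001, 0.001]
force: [-1.3, -1.5, 6.5]
gripper_width: 0.691
time: 31.32
tcp_pos: [473.6, 184.8, 142.1]
tcp_rot: [0.567, 0.824, 0.002, 0.002]
force: [-0.4, -0.2, -1.5]
gripper_width: 0.687
shift [-9.71  1.83  0.5 ] turn [  0.04   0.04 -13.82] q6 -0.22
```

```bash
python3 -m pendant '40 -1.7 0.3 0 0 0 -2; 40 -3.4 0.6 0 0 0 -4; 40 -5.1 0.9 0 0 0 -6; 40 -6.9 1.3 0 0 0 -8; 40 -8.6 1.6 0.3 0 0 -10'; python3 -c "
from h import *
go(603,-25.5,120,np.pi/2)"
```

```text
time: 31.95
tcp_pos: [586.7, -5.4, 133.2]
tcp_rot: [0.168, 0.986, -0.0, 0.001]
force: [0.8, -0.0, 0.2]
gripper_width: 0.686
shift [-0.88 -0.54  0.53] turn [-0.    0.03 -3.86] q6 -1.44
```

```bash
python3 -m pendant '40 -0.4 -0.3 0 0 0 -2; 40 -0.88 -0.54 0.2 0 0 -3.86; 40 -0.88 -0.54 0.5 0 0 -3.86; 40 -0.88 -0.54 0.5 0 0 -3.86; 40 -0.88 -0.54 0.5 0 0 -3.86'; python3 -c "
from h import *
i=robot.camera_info('wrist');img=robot.camera('wrist');cv2.imwrite('pics/w8.png',img[:,:,::-1])
go(603,-25.5,16,np.pi/2)"
```

```text
time: 32.58
tcp_pos: [601.6, -23.6, 119.4]
tcp_rot: [0.003, 1.0, -0.0, 0.0]
force: [0.7, 0.1, 0.2]
gripper_width: 0.685
shift [-0.05 -0.07  4.14] turn [-0.    0.   -0.08] q6 -1.8
```

View pics/w8.png

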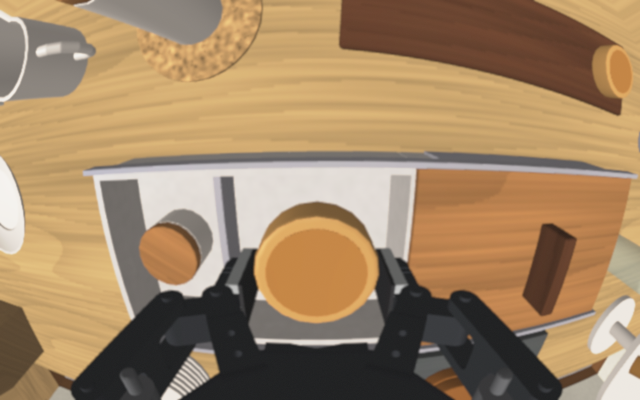

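The held biscuit is over the bay, with the partition at column 225 and the cover edge at column 413. The jar is in the nook. I lower it.

```bash
python3 -m pendant '40 -0.05 -0.06 1.5 0 0 0; 40 -0.05 -0.06 3 0 0 0; 40 -0.05 -0.06 3.9 0 0 0; 40 -0.05 -0.06 4.1 0 0 0; 40 -0.05 -0.06 4.15 0 0 0' ;python3 -m pendant '40 0 0 0.04 0 0 0; 40 0 0 0.08 0 0 0; 40 0 0 0.1 0 0 0; 40 0 0 0.1 0 0 0; 40 0 0 0.1 0 0 0'
```

```text
time: 33.25
tcp_pos: [603.4, -25.6, 16.1]
tcp_rot: [0.003, 1.0, -0.0, 0.001]
force: [-0.1, -0.8, 0.3]
gripper_width: 0.688
time: 33.88
tcp_pos: [603.3, -25.6, 13.5]
tcp_rot: [0.003, 1.0, -0.0, 0.0]
force: [-2.0, 0.5, 5.5]
gripper_width: 0.683
```

```bash
python3 -m pendant '40 0 0 -0.02 0 0 0; 76 0 0 -0.02 0 0 0; 76 0 0 -0.02 0 0 0; 76 0 0 -2 0 0 0; 85 0 0 -4.4 0 0 0' ;python3 -m pendant '85 1 1.7 -1.2 0 0 0; 85 2.1 3.8 -1.5 0 0 0; 85 3.2 6 -1.5 0 0 0; 85 4.3 8.2 -1.5 0 0 0; 85 5.4 10.4 -1 0 0 0'; python3 -m pendant '80 0.3 1.3 0 0 0 0; 80 0.62 2.7 0 0 0 0; 80 0.62 2.7 0.5 0 0 0; 80 0.62 2.7 0.8 0 0 0; 80 0.62 2.7 0.8 0 0 0';python3 -c "
from h import *
i=robot.camera_info('wrist');img=robot.camera('wrist');cv2.imwrite('pics/w9.png',img[:,:,::-1])
for c in blobs(img,(12,150,120),(19,255,255),600):
    (u,v),(a,b),t=cv2.fitEllipse(c); print(u,v,a,b,cast(i,u,v,34,True).round(1))
go(452.5,302.5,14,np.pi/2)"
```

```text
time: 34.5
tcp_pos: [602.3, -25.6, 123.0]
tcp_rot: [0.003, 1.0, 0.0, -0.001]
force: [0.6, -0.5, -0.7]
gripper_width: 0.997
time: 35.12
tcp_pos: [469.0, 236.7, 148.4]
tcp_rot: [0.003, 1.0, 0.0, 0.001]
force: [0.9, 1.0, 0.4]
gripper_width: 0.992
time: 35.75
tcp_pos: [454.5, 301.5, 127.0]
tcp_rot: [0.004, 1.0, -0.0, -0.001]
force: [-0.2, -0.5, 0.1]
gripper_width: 0.933
319.9901428222656 201.37579345703125 55.54781723022461 58.41240692138672 [452.1 303.7  34. ]
shift [0.09 0.03 4.54] turn [-0.   -0.01 -0.08] q6 -1.19
```

```bash
python3 -m pendant '80 0.08 0.04 1.5 0 0 0; 80 0.08 0.04 3 0 0 0; 80 0.08 0.04 4.1 0 0 0; 80 0.08 0.04 4.5 0 0 0; 80 0.08 0.04 4.5 0 0 0' 30;python3 -m pendant '40 0 0 0 0 0 0; 40 0 0 0 0 0 0; 40 0 0 0 0 0 0; 40 0 0 0 0 0 0; 40 0 0 0 0 0 0'; python3 -m pendant '40 0 0 -0.5 0 0 0; 40 0 0 -2 0 0 0; 40 0 0 -4.2 0 0 0; 40 -0.6 -1.4 -5.5 0 0 0; 40 -1.4 -3.2 -5.5 0 0 0';python3 -c "
from h import *
go(603,-25.5,130,np.pi/2)"
```

```text
time: 36.42
tcp_pos: [452.9, 303.4, 15.7]
tcp_rot: [0.003, 1.0, 0.0, 0.0]
force: [-0.6, 1.3, 0.4]
gripper_width: 0.939
time: 37.05
tcp_pos: [453.3, 303.8, 16.9]
tcp_rot: [0.003, 1.0, 0.0, 0.001]
force: [-1.4, -1.1, 4.9]
gripper_width: 0.685
time: 37.67
tcp_pos: [488.4, 223.3, 156.8]
tcp_rot: [0.002, 1.0, 0.001, 0.003]
force: [1.2, 0.4, -1.1]
gripper_width: 0.688
shift [-4.61 -9.94  1.09] turn [ 0.02  0.08 -0.04] q6 -1.36
```

```bash
python3 -c "
from h import *
i=robot.camera_info('top');img=robot.camera('top');cv2.imwrite('pics/t4.png',img[100:260,190:430,::-1].repeat(3,0).repeat(3,1))
for c in blobs(img,(12,150,110),(19,255,255),60,(300,120,350,185)):
    (u,v),r=cv2.minEnclosingCircle(c); print(u,v,r,cast(i,u,v,32,False).round(1))"
python3 -m pendant '40 -1 -2 0 0 0 0; 40 -2 -4.2 0 0 0 0; 40 -3 -6.4 0 0 0 0; 40 -3.9 -8.5 0.2 0 0 0; 40 -4.61 -9.94 0.5 0 0 0'
```

```text
325.03448486328125 167.20689392089844 8.45541000366211 [601.3 -24.7  32. ]
324.0 149.0 8.24631118774414 [658.6 -20.6  32. ]
301.0 152.5 23.521366119384766 [646.2  51.2  32. ]
time: 38.35
tcp_pos: [601.6, -28.2, 141.5]
tcp_rot: [0.004, 1.0, -0.0, 0.001]
force: [0.9, 0.5, -0.7]
gripper_width: 0.685
```

View pics/t4.png

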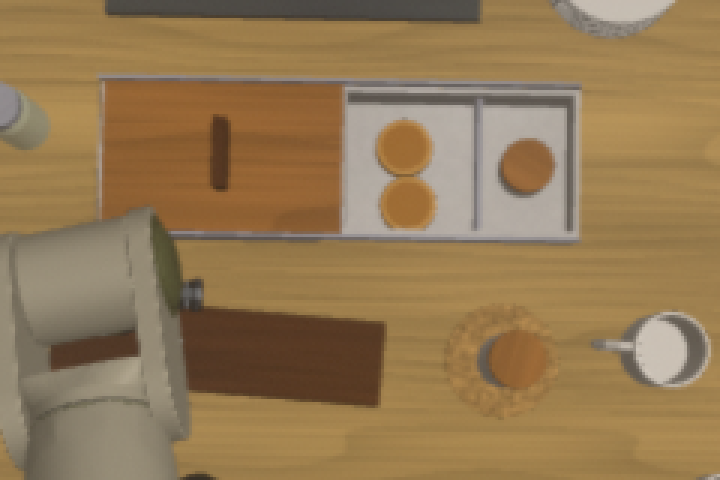

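The near biscuit (408,203) is in place. The far one (404,147) has shifted about 13 mm towards it but lies flat in the bay. I stack the third on the near one.

```bash
python3 -m pendant '40 0 0.12 1.5 0 0 0; 40 0 0.12 3 0 0 0; 40 0 0.12 3.7 0 0 0; 40 0 0.12 3.95 0 0 0; 40 0 0.12 3.95 0 0 0' ;python3 -m pendant '40 0 0 0.04 0 0 0; 40 0 0 0.08 0 0 0; 40 0 0 0.12 0 0 0; 40 0 0 0.12 0 0 0; 40 0 0 0.12 0 0 0'
```

```text
time: 38.98
tcp_pos: [601.4, -22.8, 42.6]
tcp_rot: [0.003, 1.0, -0.0, 0.001]
force: [0.7, -0.3, -0.2]
gripper_width: 0.687
time: 39.6
tcp_pos: [601.0, -22.8, 38.9]
tcp_rot: [0.003, 1.0, -0.0, 0.0]
force: [0.1, -0.2, 3.8]
gripper_width: 0.686
```

```bash
python3 -m pendant '40 0 0 0.02 0 0 0; 76 0 0 0.02 0 0 0; 76 0 0 0.02 0 0 0; 76 0 0 -2 0 0 0; 76 0 0 -4.4 0 0 0' ;python3 -m pendant '60 -0.5 2 0 0 0 0; 60 -1 4 0 0 0 0; 60 -1.4 6 0 0 0 0; 60 -1.4 7.4 0 0 0 0; 60 -1.4 7.4 0 0 0 0'; python3 -c "
from h import *
img=robot.camera('top');cv2.imwrite('pics/t5.png',img[100:260,190:430,::-1].repeat(3,0).repeat(3,1))
go(636.6,163,85,np.pi/2)"
```

```text
time: 40.22
tcp_pos: [600.3, -22.7, 148.9]
tcp_rot: [0.003, 1.0, 0.0, -0.001]
force: [0.9, -0.3, 0.9]
gripper_width: 0.889
time: 40.85
tcp_pos: [636.5, 164.3, 148.0]
tcp_rot: [0.001, 1.0, 0.0, -0.0]
force: [-0.5, 0.3, 0.2]
gripper_width: 0.708
shift [0.   0.02 2.52] turn [-0.   -0.01 -0.05] q6 -1.49
```

View pics/t5.png

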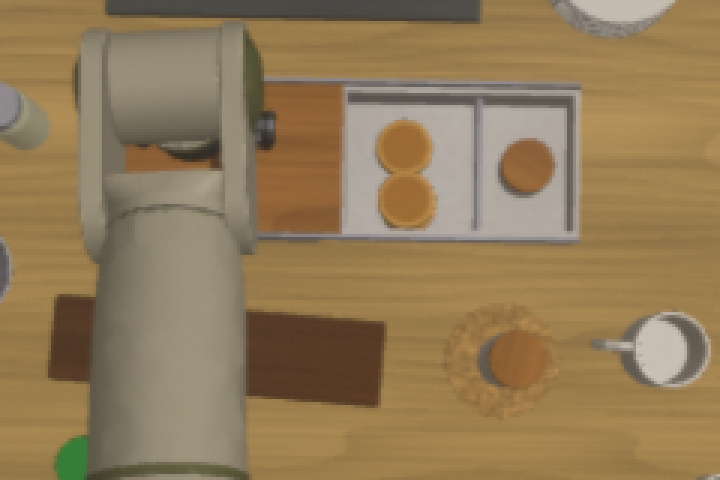

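```bash
python3 -c "
from h import *
i=robot.camera_info('top')
print(cast(i,190+521/3-.33,100+359.5/3-.33,156),cast(i,190+501/3-.33,100+360.5/3-.33,6))"
python3 -m pendant '60 0 0 1 0 0 0; 60 0 0 2 0 0 0; 60 0 0 2.5 0 0 0; 0 0 0 2.5 0 0 0; 0 0 0 2.5 0 0 0' 40; python3 -m pendant '0 0 0 0 0 0 0; 0 0 0 0 0 0 0; 0 0 -0.8 0 0 0 0; 0 0 -1.8 0 0 0 0; 0 0 -2.8 0 0 0 0'
```

```text
[ 438.13164021 -132.85041854  156.        ] [ 438.94152155 -128.05167895    6.        ]
time: 41.52
tcp_pos: [637.5, 161.7, 87.2]
tcp_rot: [0.003, 1.0, 0.0, 0.001]
force: [-0.1, 0.3, 0.4]
gripper_width: 0.288
time: 42.15
tcp_pos: [637.5, 91.9, 87.4]
tcp_rot: [0.003, 1.0, 0.0, 0.002]
force: [5.3, 2.4, 3.2]
gripper_width: 0.151
```

```bash
python3 -m pendant '0 0 -1.2 0 0 0 0; 0 0 -2.6 0 0 0 0; 0 0 -4 0 0 0 0; 0 0 -5.2 0 0 0 0; 0 0 -6 0 0 0 0';python3 -m pendant '0 0 -0.2 0 0 0 0; 0 0 -0.4 0 0 0 0; 0 0 -0.6 0 0 0 0; 0 0 -0.7 0 0 0 0; 0 0 -0.7 0 0 0 0'
```

```text
time: 42.78
tcp_pos: [637.5, -59.1, 87.4]
tcp_rot: [0.003, 1.0, -0.0, 0.003]
force: [8.6, 2.7, 0.4]
gripper_width: 0.152
time: 43.4
tcp_pos: [637.5, -75.8, 87.4]
tcp_rot: [0.003, 1.0, -0.001, 0.003]
force: [7.6, -1.3, 0.9]
gripper_width: 0.154
```

```bash
python3 -m pendant '0 0 -0.06 0 0 0 0; 0 0 -0.12 0 0 0 0; 0 0 -0.18 0 0 0 0; 0 0 -0.18 0 0 0 0; 0 0 -0.18 0 0 0 0'
```

```text
time: 44.02
tcp_pos: [637.5, -76.1, 87.4]
tcp_rot: [0.002, 1.0, 0.003, 0.003]
force: [8.9, 19.0, 4.5]
gripper_width: 0.153
```

The force rose to 19 N against the end stop at y = −76, 240 mm from the open stop. I release, retreat and check.

```bash
python3 -m pendant '0 0 -0.04 0 0 0 0; 50 0 -0.04 0 0 0 0; 50 0 -0.04 0 0 0 0; 50 0 -0.04 -1.5 0 0 0; 50 0 -0.04 -4 0 0 0';python3 -m pendant '50 1.5 2 -1 0 0 0; 50 3 4 -1 0 0 0; 50 4.5 6 -1 0 0 0; 50 6 8 -1 0 0 0; 50 7.5 10 -1 0 0 0'; python3 -c "
from h import *
a=robot.camera('top')[100:260,190:430,::-1].repeat(3,0).repeat(3,1);cv2.imwrite('pics/t6.png',a)"
```

```text
time: 44.65
tcp_pos: [634.5, -81.3, 185.3]
tcp_rot: [0.003, 1.0, 0.001, -0.002]
force: [0.4, -0.4, 0.7]
gripper_width: 0.581
time: 45.28
tcp_pos: [450.9, 167.4, 211.2]
tcp_rot: [0.003, 1.0, -0.0, 0.0]
force: [1.2, 0.7, 0.0]
gripper_width: 0.586
```

View pics/t6.png

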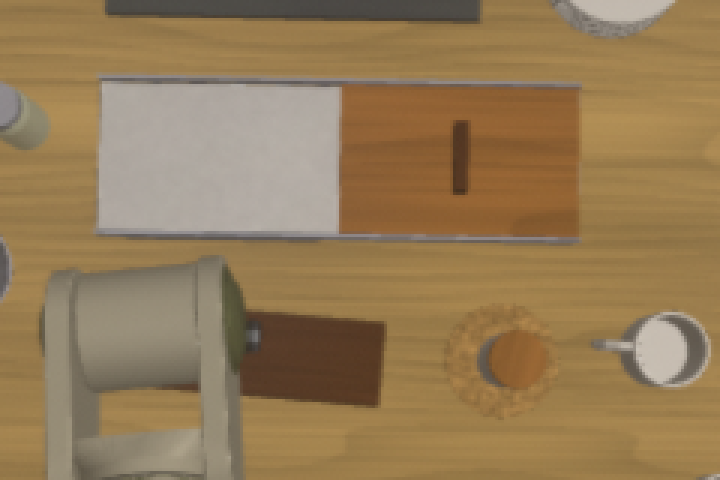

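The cover is fully shut: its end reaches the keeper's end at column 580 and the fin is at (460,157). The tall jar stands on the coaster and the mug has not moved. I hand the job in.

```bash
python3 -c "
from plant import robot
print(robot.sign_off())"
```

```text
the job is handed in; nothing more can be done
None
```

The job is done and handed in at about 45 s of the 210 s allowed.

**What I did:**
- I slid the cover open to its end stop.
- I set the tall jar on free counter, put the squat jar in the nook and then stood the tall jar on the coaster.
- I put all three biscuits on the board into the bay, two of them stacked, and slid the cover shut to its end stop.

**Last checks:**
- **Cover:** it travelled 240 mm between the two stops. The last picture shows it flush with the keeper's end.
- **Tall jar:** it stands about 1 to 5 mm from the coaster's centre; its tool position at release and the top camera disagree by about 4 mm.
- **Squat jar and biscuits:** just before closing, the squat jar was upright in the nook and the board was empty.
- **Bystanders:** the mug looked unmoved in the last picture. I did not measure the others one by one.

**Not perfect:**
- I typed one y shift with the wrong sign, which carried the tall jar a few millimetres above a biscuit. Nothing moved, by the picture taken afterwards.
- The biscuit on the far side of the bay had shifted about 13 mm towards the near one by a later picture, and lay flat in the bay. I left it.

I went slightly over the picture budget: 15 viewed against 14.

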